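# Close the four storage canisters with the lids from one stack

### The job

The washed storage canisters stand open and their four wooden lids, each of a different size, are stacked on one another beside them. Take the stack apart from the top and put every lid on the canister it fits, seated level with its rim down on the canister's edge all round. Set the lids down rather than dropping them, and leave the canisters, the blue mug and the spice shaker standing where they are.

Things in the scene. Friction and masses are not known exactly. Their poses are not given: they have to be found in the camera images.
- canister_xl: the largest of four open, empty round stoneware canisters, off-white with a bare sand-coloured foot band, straight-sided, loose: 114 mm outside diameter, 92 mm tall, wall 6 mm, so the mouth is 102 mm across; floor 11 mm thick. Origin: centre of its underside; z up along its axis, x and y mean nothing (round)
- canister_large: the second largest of four open, empty round stoneware canisters, off-white with a bare sand-coloured foot band, straight-sided, loose: 100 mm outside diameter, 84 mm tall, wall 6 mm, so the mouth is 88 mm across; floor 11 mm thick. Origin: centre of its underside; z up along its axis, x and y mean nothing (round)
- canister_medium: the third largest of four open, empty round stoneware canisters, off-white with a bare sand-coloured foot band, straight-sided, loose: 86 mm outside diameter, 76 mm tall, wall 6 mm, so the mouth is 74 mm across; floor 11 mm thick. Origin: centre of its underside; z up along its axis, x and y mean nothing (round)
- canister_small: the smallest of four open, empty round stoneware canisters, off-white with a bare sand-coloured foot band, straight-sided, loose: 72 mm outside diameter, 68 mm tall, wall 6 mm, so the mouth is 60 mm across; floor 11 mm thick. Origin: centre of its underside; z up along its axis, x and y mean nothing (round)
- lid_small: smallest of 4 round pale wooden lids, 60 g, top of stack. Sizes in mm: disc 74 across, 9 thick; knob on top 22 across, 21 tall; hollow white seal ring below 22 deep, 55 across, its last 18 tapering to 36 at the open foot. Origin: on axis at disc's underside, z up; knob 9 to 30 above it. Stacked: foot rests on the disc below, origins 31 apart. Seated: origin 68 above canister_small's
- lid_medium: third largest of 4 round pale wooden lids, 71 g, 2nd from top. Sizes in mm: disc 88 across, 9 thick; knob on top 22 across, 21 tall; hollow white seal ring below 22 deep, 69 across, its last 18 tapering to 50 at the open foot. Origin: on axis at disc's underside, z up; knob 9 to 30 above it. Stacked: foot rests on the disc below, origins 31 apart. Seated: origin 76 above canister_medium's
- lid_large: second largest of 4 round pale wooden lids, 82 g, 3rd from top. Sizes in mm: disc 102 across, 9 thick; knob on top 22 across, 21 tall; hollow white seal ring below 22 deep, 83 across, its last 18 tapering to 64 at the open foot. Origin: on axis at disc's underside, z up; knob 9 to 30 above it. Stacked: foot rests on the disc below, origins 31 apart. Seated: origin 84 above canister_large's
- lid_xl: largest of 4 round pale wooden lids, 94 g, bottom of stack. Sizes in mm: disc 116 across, 9 thick; knob on top 22 across, 21 tall; hollow white seal ring below 22 deep, 97 across, its last 18 tapering to 78 at the open foot. Origin: on axis at disc's underside, z up; knob 9 to 30 above it. Stacked: foot rests on the disc below, origins 31 apart. Seated: origin 92 above canister_xl's
- blue_mug: bystander: loose plain dark blue mug, 97 mm tall, 89 mm across, 126 mm with its handle; leave alone. Origin: centre of its underside's outline; z up
- spice_shaker: bystander: loose small round shaker with a grey cap, 44 mm across, 90 mm tall; leave alone. Origin: centre of its underside; z up

How it is judged:
By the outcome, as a careful person would: the job done as asked, in the order asked, and still so for the second after the job is handed in, with the robot touching nothing.
It also fails if it takes over 96 s, if anything falls off the work surface, if the arm or the gripper's body presses on something with over 40 N, if the wrist force passes 120 N, or if a joint passes its speed limit or range.

### The arm

A 6-joint arm with a two-finger parallel gripper is mounted at the origin on a cart in front of the work surface, level with it; the furniture and walls round the work are solid. World frame = base frame: x ahead of the robot, y to its left, z up, the work surface at z = 0. Lengths are in m, angles in degrees, forces in N, time in s.
With the tool pointing down it reaches from about 0.4 to 0.825 m from the base axis. Payload 7 kg.
Tool frame: the origin (TCP) lies on the centre line of the jaws, within the pads' length; the fingertips stand 19 mm ahead of it and the grasp point (between the pads) is the TCP (r.tip_extent is the distance from the TCP to the fingertips, in m); z points along the fingers, y is the line along which they close (so a half turn about z gives the same grasp; the last joint's range is limited). The gripper opens to 88 mm and grips with 3 to 60 N. Pads are 19 mm wide; open, the fingers measure 130 mm over their backs; the gripper's body (78 mm by 193 mm) begins 47 mm behind the grasp point.
Start: joints at [85.892, 20.546, 0.682, 0, -70.136, -16.507], TCP at [0.238, 0.632, 0.246] pointing down, gripper open.
Joint ranges: [-176.03, 176.03], [-82.01, 121.73], [-58.28, 71.71], [-173.87, 95.51], [-174.79, -0.11], [-173.66, 173.66]. Speed limits (degrees/s): [136.94, 136.94, 172.46, 180, 180, 180].

### API

Orientations are given as [roll, pitch, yaw] about the fixed x, y, z axes, in that order (R = Rz(yaw) Ry(pitch) Rx(roll)).
In Python, from plant import r gives the robot as it stands. The module is installed in compiled form; this text tells all that it offers.
- The arm moves only by the tool jog_arm, never from a script. Its argument "deltas" is a list that holds one entry, the list of rows, each a list of 5 numbers: the opening, from -1 (shut) to 1 (fully open), then the shift along the world's x, y, z in cm, then the turn about the world's z in rad. In form: [[[claw, dx, dy, dz, turn], ...]]. A call has 1 to 8 rows; each row shifts and turns the commanded pose from where the row before left it; what a row does not reach is not made up. A row lasts 1/8 s, in which the tool goes at most 62.5 mm and 10.7 degrees, less where a joint would pass 70% of its speed; a pose out of reach is approached as far as the arm can. A call with a gripper value outside its range is refused whole. The fingers move at their own pace and stop on an object; "force" is the grip in N (left out, the last holds). Time passes only in rows, so rows that do not move let the fingers close. It gives the time, the measured TCP pose, the force, the opening and the grip force at its end, in the units of the state.
- r.get_state(): the state, without advancing time (a new reading comes with each control period).
- r.capture(name): name is "scene" or "side" or "wrist"; returns the picture (420x560x3 uint8, blue, green, red); there is no depth.
- r.camera_info(name): a dict with "fx", "fy", "cx", "cy" (pixels), "view" (4x4, takes a point from world to camera coordinates). Camera axes: x right, y up, looking along -z (the intrinsics and any distortion apply to the point x, -y, -z); pixel columns grow to the right and rows downward; lengths in m; the calibration is good to about 2 mm. A picture is of the moment at which its call begins: read the wrist's pose just before it. camera_info takes no time and is no camera call; for the wrist camera it gives the pose at the moment of the call.
- r.close_job(): hands the job in; it is judged then, once.
The state is a dict: "time_s": time; "joints": joint angles; "qd": joint speeds; "joint_torque": joint torques, N m; "tcp_pos": TCP position; "eef_rot": TCP orientation; "contact_force": force on the tool from outside, world axes, zero at the start; "moment": the same for the moment, N m; "gripper_width": finger opening in m; "gripper_force": force on a finger pad.
Only numpy, scipy, OpenCV 4.12 (cv2) and the standard library are available. Lean on these libraries where they do the work, as an engineer would, in place of code of your own. Each camera call takes 0.05 s, during which the arm holds its last target. There are 200 camera calls.

## Working session

There is one attempt and no reset: what is moved stays moved. The work goes in short steps, Python scripts to look and compute and a tool call to move; the robot and the scene stay as the last step left them, time stands still between calls to the robot, and variables do not carry over. Pictures are saved under pics/ and viewed, at most 14 in all, crops included, and the job is handed in when it is done.

Besides the shell and the picture viewer there is one more tool, called after "Request:" by a JSON object that holds its "name" and its "arguments". jog_arm: Moves the arm, as the interface text tells. Its arguments: {"type":"object","properties":{"deltas":{"type":"array"},"force":{"type":"number"}},"required":["deltas"]}

```bash
mkdir -p pics; python3 - <<'E'
from plant import r
import cv2,json
s=r.get_state();print(s)
for n in("scene","side"):
    cv2.imwrite(f"pics/{n}0.png",r.capture(n)); i=r.camera_info(n);print(n,i)
print(r.camera_info("wrist"))
E
```

```text
{'time_s': 0.0, 'joints': array([ 8.58911904e+01,  2.05908609e+01,  6.35330914e-01, -2.14498212e-02,
       -7.01337086e+01, -1.65070495e+01]), 'qd': array([-0.00783681,  0.02035717,  0.08533428, -0.12870538,  0.05752954,
       -0.03629263]), 'joint_torque': array([ 1.95192308e-05, -5.82722104e+01,  2.93058532e+01,  6.99723333e+00,
        7.06657040e-03, -1.64618368e-04]), 'tcp_pos': array([0.23752172, 0.63136296, 0.24463677]), 'eef_rot': array([ 1.79908710e+02, -6.02505310e-03, -2.06231592e+01]), 'contact_force': array([-0.24815201,  0.20386761,  0.50777551]), 'moment': array([ 0.01978524, -0.06413929,  0.04735284]), 'gripper_force': 0.0, 'gripper_width': 0.08762135783986277}
scene {'fx': 449.17560208483025, 'fy': 449.17560208483025, 'cx': 281.66389409995264, 'cy': 206.85436694345722, 'view': array([[ 0.68758046, -0.72606986, -0.00746136, -0.33962231],
       [ 0.49488111,  0.46107815,  0.73654574, -0.33099678],
       [-0.53134339, -0.51012695,  0.67634659, -0.85692351],
       [ 0.        ,  0.        ,  0.        ,  1.        ]])}
side {'fx': 494.85697543896407, 'fy': 494.85697543896407, 'cx': 280.9537943786284, 'cy': 203.41667367442193, 'view': array([[-0.99940553, -0.02723623,  0.02113711,  0.52271225],
       [ 0.03236586, -0.53001863,  0.84736811, -0.11124543],
       [-0.01187605,  0.84754849,  0.53058507, -0.95566865],
       [ 0.        ,  0.        ,  0.        ,  1.        ]])}
{'fx': 295.3574287422905, 'fy': 295.3574287422905, 'cx': 280.1943851243693, 'cy': 210.35573928388504, 'view': array([[-0.3524034 , -0.93584733,  0.00127432,  0.67416222],
       [ 0.90208578, -0.34005195, -0.26571775,  0.03385072],
       [ 0.24910458, -0.09249029,  0.96405003, -0.38999232],
       [ 0.        ,  0.        ,  0.        ,  1.        ]])}
```

View pics/scene0.png

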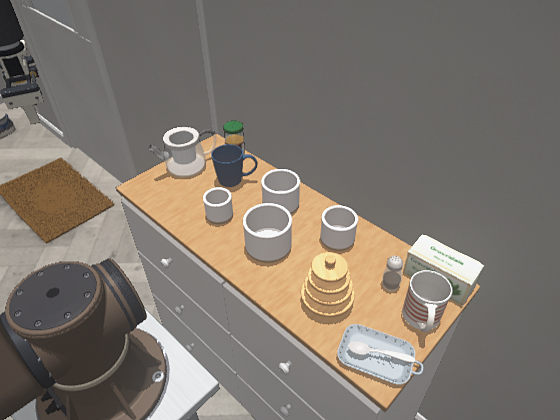

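View pics/side0.png

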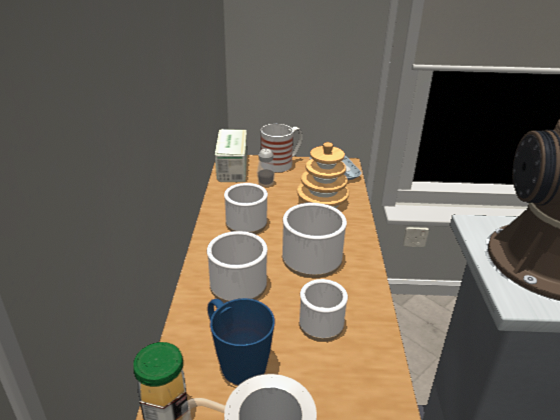

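Scene: the stack is at about (328,290), knob at (330,261). The canisters are small (218,205), large (281,190), xl (268,232) and medium (339,227). The mug is at (230,165) and the shaker at (394,272). I'll enlarge both views for measuring.

```bash
python3 - <<'E'
import cv2
a=cv2.imread("pics/scene0.png")[140:340,190:450];cv2.imwrite("pics/sc.png",cv2.resize(a,None,fx=3,fy=3,interpolation=cv2.INTER_CUBIC))
a=cv2.imread("pics/side0.png")[135:345,195:375];cv2.imwrite("pics/sd.png",cv2.resize(a,None,fx=2.8,fy=2.8,interpolation=cv2.INTER_CUBIC))
E
```

```text
(no output)
```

View pics/sc.png

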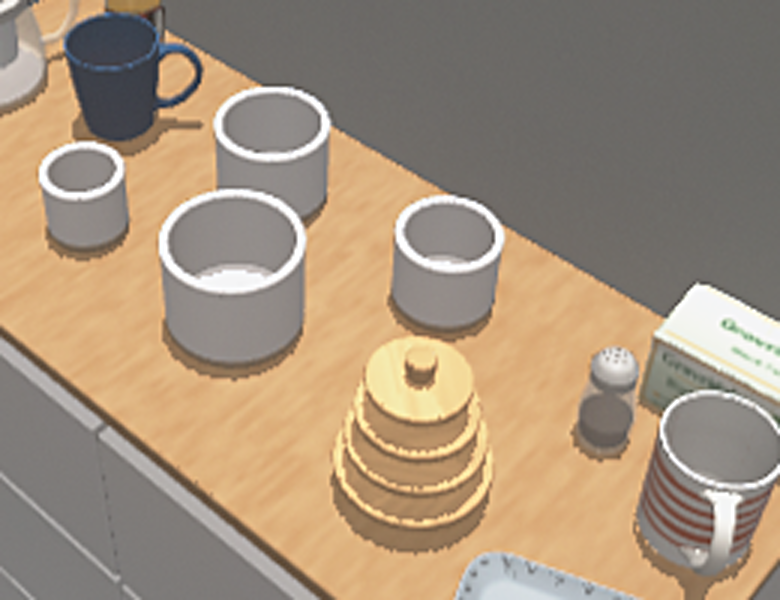

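View pics/sd.png

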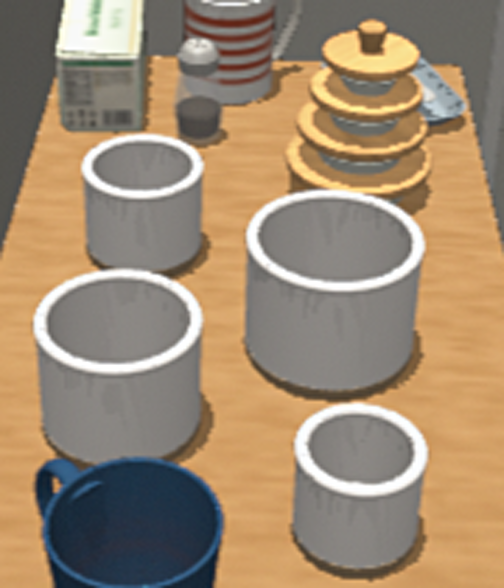

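Sizes check: xl (scene crop L159–R306, side L246–R424), large, medium and small read consistently. The stack knob is at scene crop (421,353) and side crop (373,25). Solving for the poses now.

```bash
cat > h.py <<'E'
from plant import r
import numpy as np, cv2
from scipy.optimize import least_squares
I={n:r.camera_info(n) for n in("scene","side")}
def proj(P,i):
    P=np.atleast_2d(P);c=P@i["view"][:3,:3].T+i["view"][:3,3]
    return np.c_[i["fx"]*c[:,0]/-c[:,2]+i["cx"], i["fy"]*c[:,1]/c[:,2]+i["cy"]]
t=np.linspace(0,2*np.pi,181)
def circ(x,y,z,R): return np.c_[x+R*np.cos(t),y+R*np.sin(t),0*t+z]
def box(p): return np.r_[p.min(0),p.max(0)][[0,2,1,3]] # L R T B
def fit(obs,z,R,x0=(.4,.4)):
    def f(v):
        e=[]
        for n,o in obs.items():
            b=box(proj(circ(v[0],v[1],z,R),I[n]));o=np.array(o,float);e+=list((b-o)[~np.isnan(o)])
        return np.array(e)
    s=least_squares(f,x0);return s.x,f(s.x)
def sc(L,R,T,B): return [L/3+189.67,R/3+189.67,T/3+139.67,B/3+139.67]
def sd(L,R,T,B): return [L/2.8+194.68,R/2.8+194.68,T/2.8+134.68,B/2.8+134.68]
E
python3 - <<'E'
from h import *
n=np.nan;np.set_printoptions(precision=4,suppress=True)
for k,z,R,a,b in[("small",.068,.036,(39,125,142,n),(294,428,404,494)),("large",.084,.05,(215,330,87,160),(34,203,270,370)),
 ("xl",.092,.057,(159,306,190,287),(246,424,192,290)),("medium",.076,.043,(394,503,196,267),(83,204,135,198)),
 ("lids",.022+93e-3+.009,.037,(364,475,337,424),(322,420,n,80)),("lidxl",.022+.009,.058,(333,493,n,n),(287,431,n,n)),("knob",.022+93e-3+.03,.011,(404,438,344,n),(358,388,19,n))]:
    both=fit({"scene":sc(*a),"side":sd(*b)},z,R);s1=fit({"scene":sc(*a)},z,R)[0]
    s2=fit({"side":sd(*b)},z,R)[0]
    print(k,both[0],both[1],s1,s2)
E
```

```text
small [0.4535 0.1901] [-0.2355 -0.6077 -1.3619  0.5678 -0.5405 -0.413  -0.5132] [0.4506 0.1851] [0.4535 0.1912]
large [0.5954 0.1003] [-0.331  -0.1801 -1.1997 -1.2347  0.6115 -0.0672 -0.8876 -0.5072] [0.5923 0.0964] [0.5957 0.1023]
xl [0.4638 0.0184] [-0.2799 -0.4986 -1.6443 -0.0999  0.4061 -0.1267 -0.9945 -0.8227] [0.4625 0.0159] [0.4642 0.0214]
medium [ 0.5975 -0.0915] [-0.118  -0.3668 -1.216  -0.061   0.4236 -0.1103 -0.4043 -1.0339] [ 0.5963 -0.0932] [ 0.5976 -0.0886]
lids [ 0.4301 -0.194 ] [-0.0043 -0.0348 -1.0853 -1.663   1.058   0.7057 -3.5899] [ 0.4273 -0.1962] [ 0.4328 -0.1776]
lidxl [ 0.4352 -0.1914] [-0.3153  0.3182 -0.292   0.2724] [ 0.4474 -0.1815] [ 0.4346 -0.2057]
knob [ 0.4309 -0.1934] [ 0.2829  0.1043 -1.0831  0.6097  0.3063 -0.7501] [ 0.4284 -0.195 ] [ 0.4321 -0.1896]
```

Request:
{"name": "jog_arm", "arguments": {"deltas": [[[1,2.5,-5.2,0,0],[1,2.5,-5.2,0,0],[1,2.5,-5.2,0,0],[1,2.5,-5.2,0,0],[1,2.5,-5.2,0,0],[1,2.5,-5.2,0,0],[1,2.5,-5.2,0,0],[1,2.5,-5.2,0,0]]], "force": 30}}

```text
time_s: 1.1
tcp_pos: [0.438, 0.2139, 0.2456]
eef_rot: [-180.0, 0.0, -20.6]
contact_force: [1.7, 0.0, 0.2]
gripper_width: 0.0872
gripper_force: 0.0
```

Request:
{"name": "jog_arm", "arguments": {"deltas": [[[1,2,-4,0,0],[1,2,-4,0,0],[1,2,-4,0,0],[1,1,-3,0,0],[1,0,0,0,0],[1,0,0,0,0],[1,0,0,0,0]]]}}

```text
time_s: 1.98
tcp_pos: [0.5074, 0.0665, 0.2455]
eef_rot: [-180.0, 0.0, -20.6]
contact_force: [0.4, 0.5, -0.1]
gripper_width: 0.0877
gripper_force: 0.0
```

```bash
python3 - <<'E'
from h import *
i=r.camera_info("wrist");s=r.get_state();a=r.capture("wrist");print(s["time_s"],s["tcp_pos"],s["eef_rot"],s["joints"])
np.save("w1.npy",[i["view"]]);cv2.imwrite("pics/w1.png",a)
for p in[(391,289),(420,325)]: # ground points
    V=I["scene"]["view"];c=I["scene"];d=np.array([(p[0]-c["cx"])/c["fx"],-(p[1]-c["cy"])/c["fy"],-1]);d=V[:3,:3].T@d;o=-V[:3,:3].T@V[:3,3];print(o-d*o[2]/d[2])
cv2.imwrite("pics/w1b.png",cv2.resize(a,None,fx=1.42,fy=1.42,interpolation=cv2.INTER_CUBIC))
E
```

```text
1.975 [0.50743914 0.06645521 0.24553642] [-1.79996788e+02  5.20736640e-03 -2.05581722e+01] [ 2.94670002e+01  5.07242317e+00 -1.95899173e+01 -6.66141467e-03
 -6.53385440e+01  3.99776071e+01]
[ 0.55617441 -0.2796022   0.        ]
[ 5.18725036e-01 -3.75638698e-01  1.11022302e-16]
```

View pics/w1b.png

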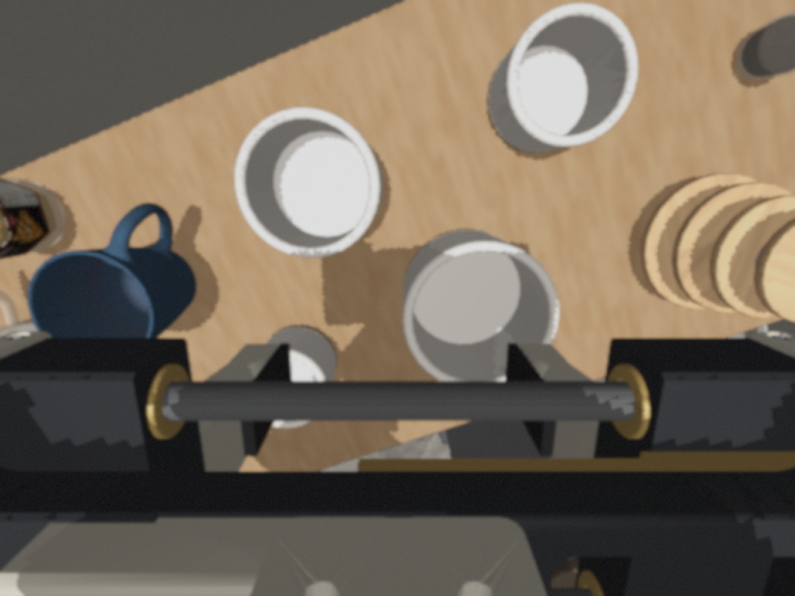

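The wrist picture shows large (L235 R381 T107 B256), medium (L508 R638 T3 B147) and xl (L403 R559 T240) clearly, with small hidden behind the fingers. I'll cross-check the positions with it.

```bash
python3 - <<'E'
from h import *
n=np.nan;np.set_printoptions(precision=4,suppress=True)
w=dict(r.camera_info("wrist"));w["view"]=np.load("w1.npy")[0];I["wrist"]=w
W=lambda *a:[v/1.42-.15 for v in a]
for k,z,R,a,b,c in[("large",.084,.05,(215,330,87,160),(34,203,270,370),(235,381,107,256)),
 ("xl",.092,.057,(159,306,190,287),(246,424,192,290),(403,559,240,n)),("medium",.076,.043,(394,503,196,267),(83,204,135,198),(508,638,3,147))]:
    print(k,*fit({"wrist":W(*c)},z,R),*fit({"scene":sc(*a),"side":sd(*b),"wrist":W(*c)},z,R))
E
```

```text
large [0.5949 0.1   ] [ 0.4245 -0.4268 -0.3275  0.352 ] [0.595  0.1001] [-0.3705 -0.2088 -1.0976 -1.119   0.8628  0.1678 -0.9597 -0.5961  0.311
 -0.5286 -0.4656  0.237 ]
xl [0.4637 0.018 ] [ 0.0667 -0.0663 -0.0063] [0.4637 0.0181] [-0.2066 -0.4136 -1.5492  0.0117  0.4772 -0.0779 -1.0974 -0.9505 -0.0225
 -0.1552 -0.0144]
medium [ 0.5966 -0.0915] [ 0.0548 -0.0543  0.4517 -0.5364] [ 0.5968 -0.0915] [-0.3142 -0.5517 -1.0782  0.094   0.7748  0.2402 -0.3888 -1.0167 -0.0169
 -0.1107  0.2193 -0.7338]
```

Request:
{"name": "jog_arm", "arguments": {"deltas": [[[1,-2,-4,0,0],[1,-2,-4,0,0],[1,-2,-4,0,0],[1,-2,-4,0,0],[1,-2,-4,0,0],[1,-2,-4,0,0],[1,0,0,0,0],[1,0,0,0,0]]]}}

```text
time_s: 3.02
tcp_pos: [0.3879, -0.1739, 0.2457]
eef_rot: [-180.0, -0.0, -20.6]
contact_force: [1.1, -0.3, 0.2]
gripper_width: 0.0872
gripper_force: 0.0
```

```bash
python3 - <<'E'
from h import *
i=r.camera_info("wrist");s=r.get_state();a=r.capture("wrist");print(s["time_s"],s["tcp_pos"],s["eef_rot"])
np.save("w2.npy",[i["view"]]);cv2.imwrite("pics/w2.png",a)
print(proj([.431,-.1935,.145],i))
cv2.imwrite("pics/w2b.png",cv2.resize(a,None,fx=1.42,fy=1.42,interpolation=cv2.INTER_CUBIC))
E
```

```text
3.025 [ 0.38789836 -0.17391844  0.24574037] [-1.79983972e+02 -3.32889707e-02 -2.06160910e+01]
[[284.01743185 159.86806103]]
```

View pics/w2b.png

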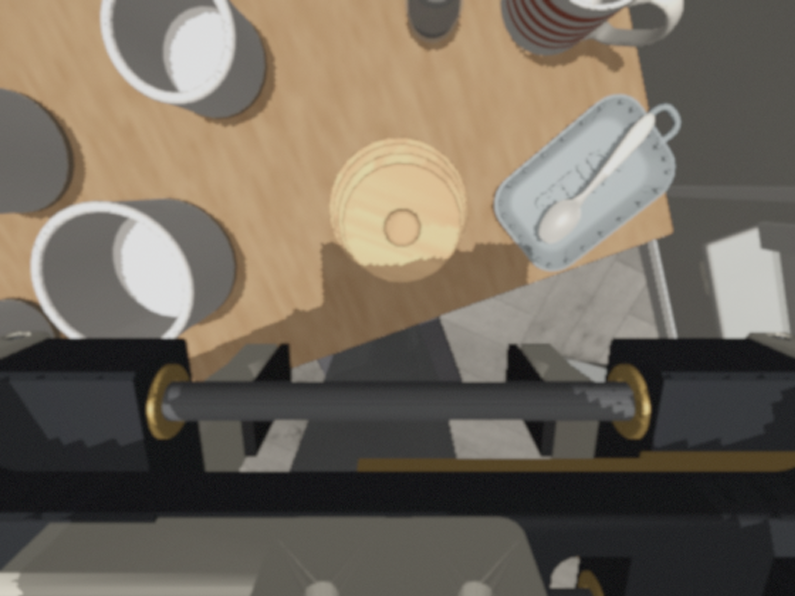

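The knob is at zoomed (402,227), i.e. pixel (282.9,159.7), within 1 px of the prediction. That puts the stack at about (0.431,-0.193). Descending to grasp.

Request:
{"name": "jog_arm", "arguments": {"deltas": [[[0,4.3,-1.9,-2,0],[0,0,0,-3,0],[0,0,0,-3,0],[0,0,0,-2,0],[0,0,0,0,0],[-1,0,0,0,0],[-1,0,0,0,0],[-1,0,0,0,0]]], "force": 30}}

```text
time_s: 4.08
tcp_pos: [0.431, -0.1932, 0.1463]
eef_rot: [-180.0, -0.1, -20.6]
contact_force: [-0.6, 0.1, 1.1]
gripper_width: 0.0209
gripper_force: 30.0
```

Request:
{"name": "jog_arm", "arguments": {"deltas": [[[-1,0,0,0,0],[-1,0,0,0,0]]]}}

```text
time_s: 4.32
tcp_pos: [0.431, -0.1933, 0.146]
eef_rot: [-180.0, -0.1, -20.6]
contact_force: [-1.2, -0.5, 3.3]
gripper_width: 0.0213
gripper_force: 30.0
```

Request:
{"name": "jog_arm", "arguments": {"deltas": [[[-1,0,0,1,0],[-1,0,0,2,0],[-1,0,0,3,0],[-1,0,2,2,0],[-1,0,3,0,0],[-1,0.5,4,0,0],[-1,0.5,5,0,0],[-1,0.5,5,0,0]]]}}

```text
time_s: 5.32
tcp_pos: [0.4455, -0.0019, 0.2262]
eef_rot: [-180.0, -0.0, -20.6]
contact_force: [1.4, 0.0, -0.5]
gripper_width: 0.0209
gripper_force: 30.0
```

Request:
{"name": "jog_arm", "arguments": {"deltas": [[[-1,0.5,5,0,0],[-1,0.3,5,0,0],[-1,0,4,0,0],[-1,0,3,0,0],[-1,0,2,0,0],[-1,0,0.3,0,0],[-1,0,0,0,0],[-1,0,0,0,0]]]}}

```text
time_s: 6.32
tcp_pos: [0.4536, 0.1889, 0.2256]
eef_rot: [180.0, 0.0, -20.7]
contact_force: [0.0, -0.9, -0.9]
gripper_width: 0.0209
gripper_force: 30.0
```

```bash
python3 - <<'E'
from h import *
s=r.get_state();print(s["time_s"],s["tcp_pos"],s["eef_rot"],s["gripper_width"])
a=r.capture("side");b=r.capture("scene")
cv2.imwrite("pics/p1.png",cv2.hconcat([cv2.resize(a[80:380,160:360],None,fx=1.9,fy=1.9),cv2.resize(b[80:380,130:340],None,fx=1.9,fy=1.9)]))
E
```

```text
6.325 [0.4536249  0.18888721 0.22560854] [ 1.79990681e+02  5.87006472e-03 -2.06715278e+01] 0.0208848482200046
```

View pics/p1.png

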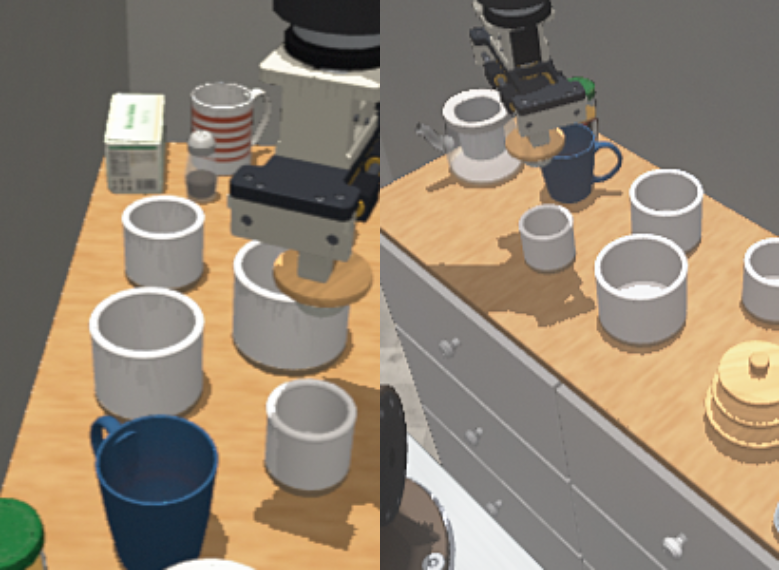

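The lid is held level and the rest of the stack is intact. Descending onto the small canister.

Request:
{"name": "jog_arm", "arguments": {"deltas": [[[-1,0,0.1,-3,0],[-1,0,0,-3,0],[-1,0,0,-2.5,0],[-1,0,0,-1.5,0],[-1,0,0,-0.8,0],[-1,0,0,-0.8,0],[-1,0,0,-0.5,0],[-1,0,0,0,0]]]}}

```text
time_s: 7.42
tcp_pos: [0.4537, 0.1908, 0.1045]
eef_rot: [180.0, 0.0, -20.6]
contact_force: [-0.1, -0.2, 0.1]
gripper_width: 0.0212
gripper_force: 30.0
```

Request:
{"name": "jog_arm", "arguments": {"deltas": [[[-1,0,0,-0.2,0],[-1,0,0,-0.2,0],[-1,0,0,-0.1,0],[-1,0,0,-0.1,0],[-1,0,0,0,0]]]}}

```text
time_s: 8.05
tcp_pos: [0.4544, 0.191, 0.1]
eef_rot: [-179.9, -0.1, -20.6]
contact_force: [-2.9, -2.6, 12.7]
gripper_width: 0.0213
gripper_force: 30.0
```

Seated contact: 12.7 N at z 0.100. Ease off 1 mm, open slightly and rise.

Request:
{"name": "jog_arm", "arguments": {"deltas": [[[-1,0,0,0.1,0],[-0.1,0,0,0,0],[-0.1,0,0,0,0],[-0.1,0,0,0,0],[-0.1,0,0,2,0],[-0.1,0,0,4,0],[-0.1,0,-1,6,0],[-0.1,0,-4,1,0]]]}}

```text
time_s: 9.05
tcp_pos: [0.4557, 0.1423, 0.2336]
eef_rot: [-179.7, -0.2, -20.5]
contact_force: [0.7, -0.2, -0.9]
gripper_width: 0.0398
gripper_force: 0.0
```

Request:
{"name": "jog_arm", "arguments": {"deltas": [[[-0.1,-0.6,-5,0,0],[-0.1,-1,-5,0,0],[-0.1,-1,-5,0,0],[-0.1,-1,-5,0,0],[-0.1,-1,-5,0,0],[-0.1,-1,-4.5,-1,0],[-0.1,-1,-2,-1,0],[-0.1,0,0,0,0]]]}}

```text
time_s: 10.05
tcp_pos: [0.3863, -0.1753, 0.2087]
eef_rot: [180.0, 0.1, -20.8]
contact_force: [0.0, 0.5, 0.5]
gripper_width: 0.0394
gripper_force: 0.0
```

```bash
cat > look.py <<'E'
from h import *
import sys
name,zk=sys.argv[1],float(sys.argv[2])
for _ in range(1):
    i=r.camera_info("wrist");s=r.get_state();a=r.capture("wrist")
print(s["time_s"],s["tcp_pos"],s["eef_rot"]);np.save(name+".npy",i["view"])
p=proj([.431,-.193,zk],i)[0];J=(proj([[.441,-.193,zk],[.431,-.183,zk]],i)-p)/10
print("pred",p,"px per mm x,y",J)
u,v=[int(round(t)) for t in p];u0,v0=u-48,v-48
A=cv2.resize(a[v0:v0+96,u0:u0+96],None,fx=5,fy=5,interpolation=cv2.INTER_CUBIC);print("crop origin",u0,v0)
B=r.capture("side");B=cv2.resize(B[135:345,195:375],None,fx=2.28,fy=2.28,interpolation=cv2.INTER_CUBIC)[:480,:310]
cv2.imwrite(f"pics/{name}.png",cv2.hconcat([A,B[:480]] if B.shape[0]>=480 else [A,cv2.copyMakeBorder(B,0,480-B.shape[0],0,0,0)]))
E
python3 look.py w3 .114
```

```text
10.05 [ 0.38634585 -0.17530459  0.20874283] [ 1.79970902e+02  1.04973475e-01 -2.07786425e+01]
pred [280.88236695 159.37414133] px per mm x,y [[-0.45656998 -1.21612697]
 [-1.18685589  0.45495923]]
crop origin 233 111
```

View pics/w3.png

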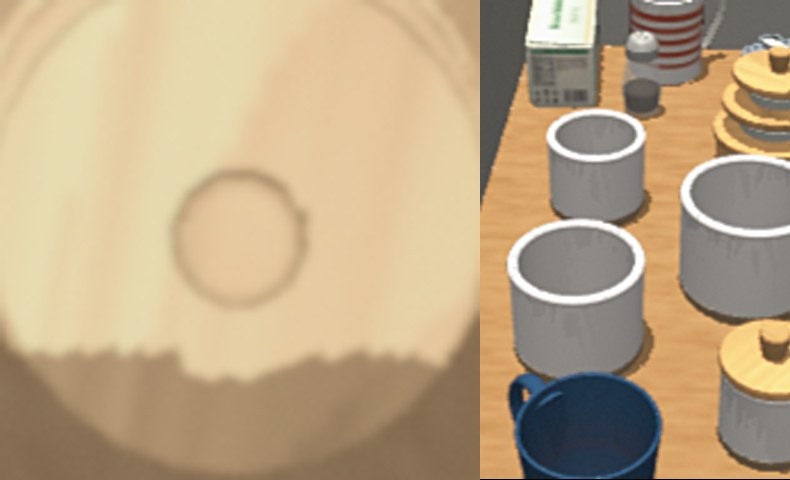

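The small lid sits level on its canister. The medium knob is at crop (239,238), within 1 mm of expectation at (0.4315,-0.193).

Request:
{"name": "jog_arm", "arguments": {"deltas": [[[-0.1,4.4,-1.9,-1,0],[-0.1,0,0,-2,0],[-0.1,0,0,-3,0],[-0.1,0,0,-2.5,0],[-0.1,0,0,-1,0],[-0.1,0,0,0,0],[-1,0,0,0,0],[-1,0,0,0,0]]]}}

```text
time_s: 11.15
tcp_pos: [0.4323, -0.1932, 0.1155]
eef_rot: [-180.0, -0.1, -20.6]
contact_force: [-0.2, 0.3, 0.1]
gripper_width: 0.0249
gripper_force: 0.0
```

Request:
{"name": "jog_arm", "arguments": {"deltas": [[[-1,0,0,0,0],[-1,0,0,0,0]]]}}

```text
time_s: 11.4
tcp_pos: [0.4321, -0.1933, 0.1151]
eef_rot: [-180.0, -0.1, -20.6]
contact_force: [0.5, 1.0, 1.8]
gripper_width: 0.0214
gripper_force: 30.0
```

Request:
{"name": "jog_arm", "arguments": {"deltas": [[[-1,0,0,1,0],[-1,0,0,2,0],[-1,0,0,3,0],[-1,2,1.2,2,0],[-1,4,2.5,0,0],[-1,4,2.5,0,0],[-1,4,2.4,0,0],[-1,2,1.2,0,0]]]}}

```text
time_s: 12.4
tcp_pos: [0.5932, -0.094, 0.1946]
eef_rot: [180.0, 0.0, -20.6]
contact_force: [-0.4, -0.4, -0.9]
gripper_width: 0.0212
gripper_force: 30.0
```

Request:
{"name": "jog_arm", "arguments": {"deltas": [[[-1,0.5,0.4,0,0],[-1,0,0,0,0],[-1,0,0,-3,0],[-1,0,0,-2,0],[-1,0,0,-1.5,0],[-1,0,0,-1,0],[-1,0,0,-0.7,0],[-1,0,0,0,0]]]}}

```text
time_s: 13.4
tcp_pos: [0.5965, -0.0913, 0.1124]
eef_rot: [180.0, 0.0, -20.6]
contact_force: [-0.3, -0.5, -0.9]
gripper_width: 0.0211
gripper_force: 30.0
```

Request:
{"name": "jog_arm", "arguments": {"deltas": [[[-1,0,0,-0.2,0],[-1,0,0,-0.2,0],[-1,0,0,-0.1,0],[-1,0,0,-0.05,0],[-1,0,0,0,0]]]}}

```text
time_s: 14.02
tcp_pos: [0.5971, -0.0913, 0.1079]
eef_rot: [-180.0, -0.1, -20.6]
contact_force: [-1.9, -0.4, 5.2]
gripper_width: 0.021
gripper_force: 30.0
```

Contact at the expected height (0.1079). Release, then go back to the viewing hover.

Request:
{"name": "jog_arm", "arguments": {"deltas": [[[-1,0,0,0.05,0],[-0.1,0,0,0,0],[-0.1,0,0,0,0],[-0.1,0,0,0,0],[-0.1,0,0,2,0],[-0.1,0,0,4,0],[-0.1,-4.5,-1.8,1.2,0],[-0.1,-5,-2,0,0]]]}}

```text
time_s: 15.02
tcp_pos: [0.5015, -0.1294, 0.1804]
eef_rot: [-180.0, -0.1, -20.6]
contact_force: [0.1, -1.2, 0.1]
gripper_width: 0.0394
gripper_force: 0.0
```

Request:
{"name": "jog_arm", "arguments": {"deltas": [[[-0.1,-5,-2,0,0],[-0.1,-4.5,-1.6,0,0],[-0.1,-2,-0.8,0,0],[-0.1,0,0,0,0],[-0.1,0,0,0,0]]]}}

```text
time_s: 15.65
tcp_pos: [0.3878, -0.1732, 0.1798]
eef_rot: [-180.0, -0.1, -20.6]
contact_force: [0.1, 0.9, 0.1]
gripper_width: 0.0393
gripper_force: 0.0
```

```bash
python3 look.py w4 .083
```

```text
15.65 [ 0.38776107 -0.17317692  0.17984026] [-1.79992701e+02 -5.17362657e-02 -2.06047507e+01]
pred [284.3169425  160.16986491] px per mm x,y [[-0.44459348 -1.20447903]
 [-1.1776907   0.44654459]]
crop origin 236 112
```

View pics/w4.png

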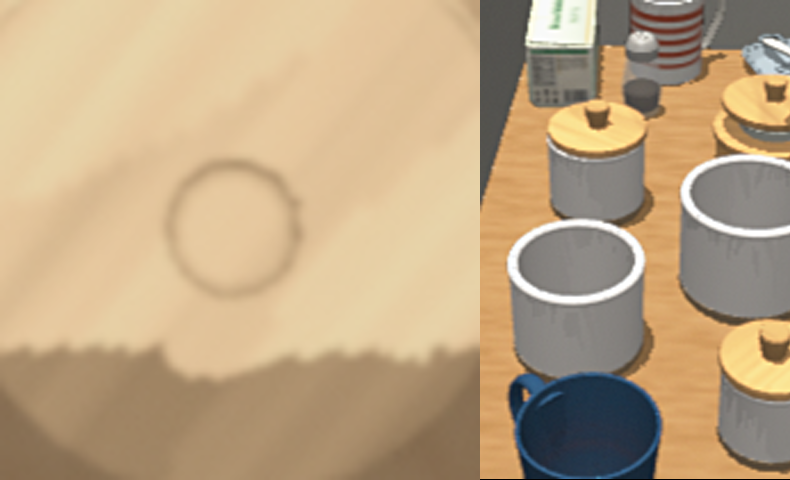

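The medium lid is seated level. The large knob is at crop (232,228), about 2.8 mm further in x, at (0.434,-0.192).

Request:
{"name": "jog_arm", "arguments": {"deltas": [[[-0.1,4.7,-1.9,-1,0],[-0.1,0,0,-2,0],[-0.1,0,0,-3,0],[-0.1,0,0,-2.5,0],[-0.1,0,0,-1.1,0],[-0.1,0,0,0,0],[-1,0,0,0,0],[-1,0,0,0,0]]]}}

```text
time_s: 16.75
tcp_pos: [0.4343, -0.1923, 0.0845]
eef_rot: [-180.0, -0.1, -20.6]
contact_force: [-0.2, 0.9, -0.3]
gripper_width: 0.0251
gripper_force: 0.0
```

Request:
{"name": "jog_arm", "arguments": {"deltas": [[[-1,0,0,0,0],[-1,0,0,0,0]]]}}

```text
time_s: 17.0
tcp_pos: [0.4342, -0.1923, 0.0842]
eef_rot: [-180.0, -0.1, -20.6]
contact_force: [-0.2, 1.2, 3.2]
gripper_width: 0.0212
gripper_force: 30.0
```

Request:
{"name": "jog_arm", "arguments": {"deltas": [[[-1,0,0,1,0],[-1,0,0,2,0],[-1,0,0,4,0],[-1,1,2,4,0],[-1,2.1,4.2,0,0],[-1,3,5,0,0],[-1,3,5,0,0],[-1,3,5,0,0]]]}}

```text
time_s: 18.0
tcp_pos: [0.5551, 0.0214, 0.1943]
eef_rot: [-180.0, -0.0, -20.6]
contact_force: [1.7, -0.4, -1.1]
gripper_width: 0.0211
gripper_force: 30.0
```

Request:
{"name": "jog_arm", "arguments": {"deltas": [[[-1,2,4,0,0],[-1,1.5,3,0,0],[-1,0.5,1,0,0],[-1,0,0,0,0],[-1,0,0,-2.5,0],[-1,0,0,-2,0],[-1,0,0,-1.5,0],[-1,0,0,-0.8,0]]]}}

```text
time_s: 19.0
tcp_pos: [0.5942, 0.0989, 0.1251]
eef_rot: [180.0, 0.0, -20.7]
contact_force: [-0.8, 0.2, -0.9]
gripper_width: 0.0208
gripper_force: 30.0
```

Request:
{"name": "jog_arm", "arguments": {"deltas": [[[-1,0,0,-0.4,0],[-1,0,0,0,0],[-1,0,0,-0.2,0],[-1,0,0,-0.2,0],[-1,0,0,-0.1,0],[-1,0,0,-0.1,0],[-1,0,0,0,0]]]}}

```text
time_s: 19.88
tcp_pos: [0.5948, 0.0998, 0.1158]
eef_rot: [-180.0, -0.0, -20.6]
contact_force: [0.4, -0.1, 0.3]
gripper_width: 0.0209
gripper_force: 30.0
```

Request:
{"name": "jog_arm", "arguments": {"deltas": [[[-1,0,0,-0.1,0],[-1,0,0,0,0],[-1,0,0,0,0]]]}}

```text
time_s: 20.25
tcp_pos: [0.5952, 0.0998, 0.1157]
eef_rot: [-180.0, -0.1, -20.6]
contact_force: [-2.3, -0.4, 6.7]
gripper_width: 0.0212
gripper_force: 30.0
```

Request:
{"name": "jog_arm", "arguments": {"deltas": [[[-1,0,0,0.05,0],[-0.1,0,0,0,0],[-0.1,0,0,0,0],[-0.1,0,0,0,0],[-0.1,0,0,2,0],[-0.1,0,0,4,0],[-0.1,-3,-4,0,0],[-0.1,-3.5,-4.7,0,0]]]}}

```text
time_s: 21.25
tcp_pos: [0.5292, 0.0124, 0.1751]
eef_rot: [-180.0, -0.0, -20.5]
contact_force: [0.8, -1.0, 0.3]
gripper_width: 0.0397
gripper_force: 0.0
```

Request:
{"name": "jog_arm", "arguments": {"deltas": [[[-0.1,-3.5,-4.7,0,0],[-0.1,-3.5,-4.7,0,0],[-0.1,-3.5,-4.7,-1,0],[-0.1,-3,-3.4,-1.5,0],[-0.1,-0.7,-1,0,0],[-0.1,0,0,0,0],[-0.1,0,0,0,0]]]}}

```text
time_s: 22.12
tcp_pos: [0.3888, -0.1718, 0.1505]
eef_rot: [-180.0, -0.1, -20.6]
contact_force: [-0.4, 0.1, 0.2]
gripper_width: 0.0393
gripper_force: 0.0
```

```bash
python3 look.py w5 .052
```

```text
22.125 [ 0.38875898 -0.17183216  0.15045424] [-1.79982806e+02 -5.49666056e-02 -2.05882635e+01]
pred [286.30431512 160.5549661 ] px per mm x,y [[-0.4388685  -1.19551084]
 [-1.17021969  0.44280243]]
crop origin 238 113
```

View pics/w5.png

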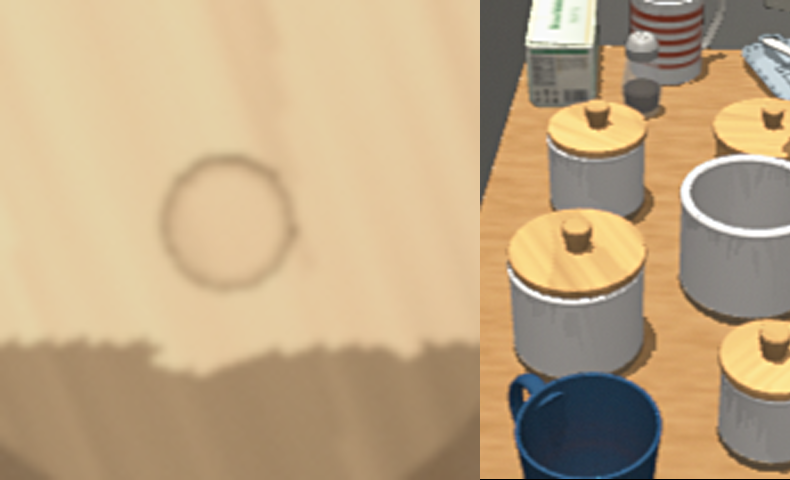

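The large lid is on, and I'll zoom on its thin white rim line later. The xl knob is at crop (228,222), i.e. (0.4345,-0.1917).

Request:
{"name": "jog_arm", "arguments": {"deltas": [[[-0.1,4.6,-2,-1,0],[-0.1,0,0,-2,0],[-0.1,0,0,-3,0],[-0.1,0,0,-2.5,0],[-0.1,0,0,-1.2,0],[-0.1,0,0,0,0],[-1,0,0,0,0],[-1,0,0,0,0]]]}}

```text
time_s: 23.22
tcp_pos: [0.4344, -0.1922, 0.0539]
eef_rot: [-180.0, -0.1, -20.6]
contact_force: [0.1, 0.3, 0.2]
gripper_width: 0.0247
gripper_force: 0.0
```

Request:
{"name": "jog_arm", "arguments": {"deltas": [[[-1,0,0,0,0],[-1,0,0,0,0]]]}}

```text
time_s: 23.48
tcp_pos: [0.4342, -0.1923, 0.0537]
eef_rot: [-180.0, -0.1, -20.6]
contact_force: [-0.3, 1.2, 3.7]
gripper_width: 0.0207
gripper_force: 30.0
```

Request:
{"name": "jog_arm", "arguments": {"deltas": [[[-1,0,0,1,0],[-1,0,0,2,0],[-1,0,0,4,0],[-1,0,0,5,0],[-1,0,2,2,0],[-1,0.5,4,0,0],[-1,1,5,0,0],[-1,1,5,0,0]]]}}

```text
time_s: 24.48
tcp_pos: [0.4584, -0.031, 0.1938]
eef_rot: [-180.0, -0.0, -20.7]
contact_force: [1.7, 0.1, -0.4]
gripper_width: 0.021
gripper_force: 30.0
```

Request:
{"name": "jog_arm", "arguments": {"deltas": [[[-1,0.3,3,0,0],[-1,0.2,2,0,0],[-1,0,0,0,0],[-1,0,0,-2.5,0],[-1,0,0,-2,0],[-1,0,0,-1.2,0],[-1,0,0,-0.8,0],[-1,0,0,0,0]]]}}

```text
time_s: 25.48
tcp_pos: [0.4635, 0.0175, 0.1279]
eef_rot: [180.0, 0.0, -20.6]
contact_force: [-0.6, 0.0, -0.4]
gripper_width: 0.021
gripper_force: 30.0
```

Request:
{"name": "jog_arm", "arguments": {"deltas": [[[-1,0,0,-0.2,0],[-1,0,0,-0.1,0],[-1,0,0,-0.1,0],[-1,0,0,0,0],[-1,0,0,0,0]]]}}

```text
time_s: 26.1
tcp_pos: [0.4637, 0.0178, 0.1241]
eef_rot: [-180.0, -0.0, -20.6]
contact_force: [-0.2, 0.4, -0.6]
gripper_width: 0.021
gripper_force: 30.0
```

Request:
{"name": "jog_arm", "arguments": {"deltas": [[[-1,0,0,-0.1,0],[-1,0,0,0,0],[-1,0,0,0,0]]]}}

```text
time_s: 26.48
tcp_pos: [0.4642, 0.0178, 0.124]
eef_rot: [-180.0, -0.1, -20.6]
contact_force: [-2.0, -0.1, 8.6]
gripper_width: 0.0211
gripper_force: 30.0
```

Seated. Release and rise clear, toward the stack side so the cameras can see.

Request:
{"name": "jog_arm", "arguments": {"deltas": [[[-1,0,0,0.05,0],[-0.1,0,0,0,0],[-0.1,0,0,0,0],[-0.1,0,0,0,0],[-0.1,0,0,2,0],[-0.1,0,0,4,0],[-0.1,0,-3,4,0],[-0.1,0,-5,2,0]]]}}

```text
time_s: 27.48
tcp_pos: [0.4646, -0.0622, 0.246]
eef_rot: [-179.9, -0.2, -20.4]
contact_force: [1.3, 0.4, -0.9]
gripper_width: 0.0397
gripper_force: 0.0
```

Request:
{"name": "jog_arm", "arguments": {"deltas": [[[-0.1,-0.5,-5,0,0],[-0.1,-0.5,-5,0,0],[-0.1,-1,-5,0,0],[-0.1,-1,-3,0,0],[-0.1,0,0,0,0],[-0.1,0,0,0,0]]]}}

```text
time_s: 28.22
tcp_pos: [0.4336, -0.2421, 0.2434]
eef_rot: [-180.0, 0.0, -20.6]
contact_force: [0.5, 0.3, 0.8]
gripper_width: 0.0399
gripper_force: 0.0
```

```bash
python3 - <<'E'
from h import *
print(r.get_state()["time_s"])
a=r.capture("side")[135:345,195:375];b=r.capture("scene")[120:320,190:410]
cv2.imwrite("pics/fin.png",cv2.hconcat([cv2.resize(a,(360,420),interpolation=cv2.INTER_CUBIC),cv2.resize(b,(440,400),interpolation=cv2.INTER_CUBIC)[:420]] if 0 else [cv2.resize(a,(360,420),interpolation=cv2.INTER_CUBIC),cv2.copyMakeBorder(cv2.resize(b,(440,400),interpolation=cv2.INTER_CUBIC),0,20,0,0,0)]))
E
```

```text
28.225
```

View pics/fin.png

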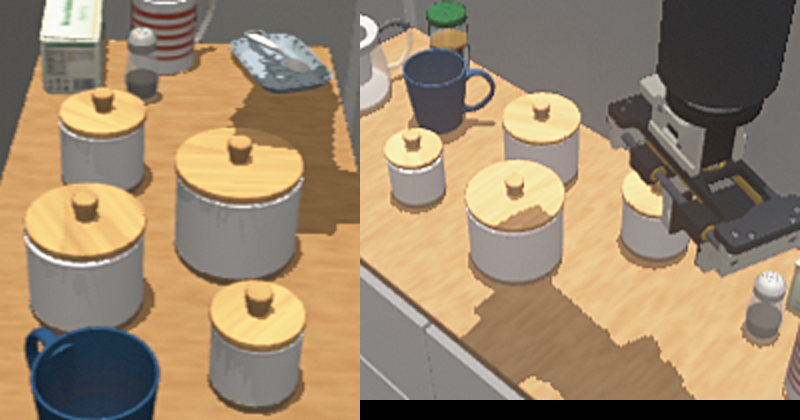

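All four lids are on. Last check: overlay the predicted seated disc outlines.

```bash
python3 - <<'E'
from h import *
C={"s":(.4535,.1905,.068,.037),"l":(.595,.1,.084,.051),"x":(.4637,.018,.092,.058),"m":(.597,-.0915,.076,.044)}
a=r.capture("side");a=cv2.resize(a[135:345,195:375],None,fx=2.8,fy=2.8,interpolation=cv2.INTER_CUBIC)
for x,y,z,R in C.values():
    p=(proj(circ(x,y,z+.009,R),I["side"])-[194.68,134.68])*2.8
    cv2.polylines(a,[p.astype(int)],True,(255,0,0),1)
cv2.imwrite("pics/ov.png",a)
E
```

```text
(no output)
```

View pics/ov.png

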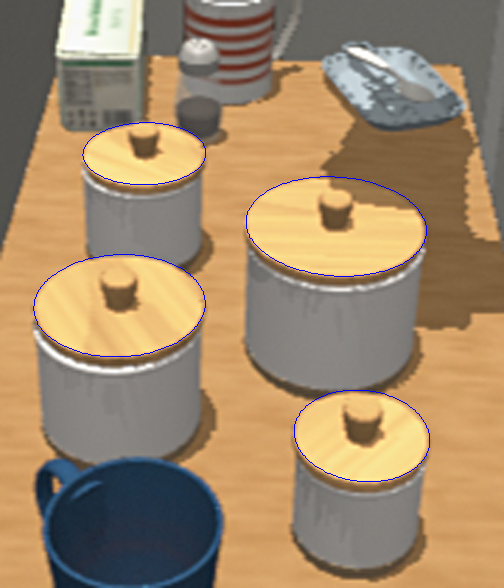

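All four disc outlines match the level seated pose, and the canisters, mug and shaker are unmoved.

```bash
python3 -c "
from plant import r
print(r.close_job())"
```

```text
the job is handed in; nothing more can be done
None
```

All four lids were taken off the stack from the top and seated level on their matching canisters; the canisters, mug and shaker look unmoved in the camera images, and the job was handed in at about 28 s.

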